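# Lock the open fastener on the kiln controller's cover

## Task

One of the two quarter-turn fasteners on the kiln controller's cover is still open: seat the orange-handled key in its slot and turn it clockwise until it stops, so that it is locked like the other one. Leave the other fastener locked, and put the key back upright in its wooden stand.

Things in the scene. Friction and masses are not known exactly. Their poses are not given: they have to be found in the camera images.
- key: Orange-handled key, 150 g, upright in a 44 mm hole through a 60 mm high wooden block; its start is the hole's centre, any yaw fits. Origin: centre of the blade's lower end (10 mm above the table there), z up. Blade 32 mm along x, 7 mm thick (y), z 0-22 mm; 64 mm collar z 50-56 resting on the block; flat handle 40 mm (x), 16 mm thick (y), z 56-114: grip across 16 mm, fingertips clear of the collar.
- loose_slot (a point): Open fastener: on its axis at the slot's floor, 99 mm above the table; x along the slot, z up. Brass head 48 mm wide; slot open-ended, 14 mm wide, 12 mm deep. It is at either end of the grey controller box (180 x 280 mm, cover 90 mm above the table), 200 mm from the locked one. Its slot points at the red ticks, across the box's short side; a locked slot points at the green ticks.
- loose_screw (a joint): Turn of the open fastener, rad: 0 open (slot at red ticks), growing clockwise seen from above to a hard stop at 1.571, locked (green ticks). Starts at 0 to 0.2. Friction about 0.1 N m; it stays where it is left. The key has about 0.2 rad of play in the slot either way, so turn the key that much further.
- fast_screw (a joint): Turn of the other fastener on the same cover, same look and meaning: it starts locked, at 1.47 to 1.571, and is to stay so.
Not all that is in view belongs to the job. Leave any pink or turquoise look-alike of the key alone.

How it is judged:
By the outcome, as a careful person would: the job done as asked, in the order asked, and still so for the second after the job is handed in, with the robot touching nothing.
It also fails if it takes over 53 s, if anything falls off the work surface, if the arm or the gripper's body presses on something with over 40 N, if the wrist force passes 120 N, or if a joint passes its speed limit or range.

## Robot

A 6-joint arm with a two-finger parallel gripper is mounted at the origin on the work surface. World frame = base frame: x ahead of the robot, y to its left, z up, the work surface at z = 0. Lengths are in mm, angles in rad, forces in N, time in s.
With the tool pointing down it reaches from about 325 to 875 mm from the base axis. Payload 4.4 kg.
Tool frame: the origin (TCP) lies on the centre line of the jaws, within the pads' length; the fingertips stand ahead of it and the grasp point (between the pads) lies 6 mm ahead of it (ctrl.tcp_to_tips is the z of the fingertips in the tool frame, in mm); z points along the fingers, y is the line along which they close (so a half turn about z gives the same grasp; the last joint's range is limited). The gripper opens to 85 mm and grips with 20 to 120 N. Pads are 22 mm wide; open, the fingers measure 114 mm over their backs; the gripper's body (76 mm by 85 mm) begins 54 mm behind the grasp point. The pads swing forward as they close: fully open they stand 13 mm farther back than shut.
Start: joints at [1.109, 0.207, 1.542, -0, 1.393, -0.15], TCP at [176.404, 547.274, 217.982] pointing down, gripper open.
Joint ranges: [-2.73, 2.73], [-0.86, 2.22], [0.23, 2.46], [-1.11, 4.25], [0.08, 2.63], [-2.82, 2.82]. Speed limits (rad/s): [2.79, 2.79, 3.14, 3.14, 3.14, 3.14].

## Interface

Orientations are given as a 3x3 rotation matrix whose columns are the frame's x, y, z axes.
In Python, from plant import ctrl, sensors, optics gives the robot as it stands. Calls block until the motion is done:
- ctrl.move_ptp(position, orientation): joint-space move of the TCP to a pose.
- ctrl.move_l(position, rot=None, vel=150, threshold=None): straight line of the TCP; rot=None keeps the orientation; vel is the mean speed in mm/s. With threshold (N) it stops when the force on the tool has changed by that much, and returns True; else False.
- ctrl.set_joints(angles): joint-space move.
- ctrl.gripper_to(opening, force=None): finger opening in mm; force is the grip in N (None keeps the last); returns when the fingers have stopped.
- ctrl.hold(seconds).
- ctrl.solve_ik(position, orientation): joint angles nearest the present ones, or None.
- sensors.read_state(): the state.
- optics.grab_frame(name): name is "scene" or "top" or "wrist"; returns (picture, depth): 480x640x3 uint8, red, green, blue; 480x640 float32, mm along the optical axis (not along the pixel's ray), 0 where there is no reading.
- optics.camera_params(name): a dict with "mtx" (3x3 intrinsics, pixels), "R" (3x3) and "t" (3): a world point X has camera coordinates R X + t; the wrist camera has in their place "T_tool_cam" (4x4, takes a point from camera to tool coordinates, whose origin is the TCP and whose axes are the flange's). Camera axes: x right, y down, z forward; pixel columns grow to the right and rows downward; lengths in mm; the calibration is good to about 2 mm. The wrist camera is an equidistant fisheye: a pixel r from the principal point sees the ray r / f radians off the axis. A picture is of the moment at which its call begins: read the wrist's pose just before it. camera_params takes no time and is no camera call.
A pose or a line that the arm cannot do raises ctrl.MotionError and nothing moves.
- ctrl.finish_job(): hands the job in; it is judged then, once.
The state is a dict: "t": time; "q": joint angles; "qvel": joint speeds; "tau": joint torques, N m; "eef_pos": TCP position; "eef_rot": TCP orientation; "force": force on the tool from outside, world axes, zero at the start; "wrist_torque": the same for the moment, N m; "grip_width": finger opening in mm; "grasp_force": force on a finger pad.
Only numpy, scipy, OpenCV 4.12 (cv2) and the standard library are available. Lean on these libraries where they do the work, as an engineer would, in place of code of your own. Each camera call takes 0.05 s, during which the arm holds its last target. There are 200 camera calls.

## Working session

There is one attempt and no reset: what is moved stays moved. The work goes in short steps, each a Python script; the robot and the scene stay as the last script left them, time stands still between calls to the robot, and variables do not carry over. Pictures are saved under pics/ and viewed, at most 10 in all, crops included, and the job is handed in when it is done.

```bash
mkdir -p pics; python3 - <<'E'
from plant import ctrl,sensors,optics
import cv2,numpy as np
for n in("top","scene"):
    p,d=optics.grab_frame(n); cv2.imwrite(f"pics/{n}0.png",p[:,:,::-1]); np.save(f"pics/{n}0.npy",d)
    c=optics.camera_params(n); print(n,c["mtx"].tolist(),np.round(c["R"],3).tolist(),c["t"], -c["R"].T@c["t"])
print(sensors.read_state()["t"],ctrl.tcp_to_tips,sensors.read_state()["eef_rot"])
print(optics.camera_params("wrist"))
E
```

```text
top [[610.2321043242451, 0.0, 315.9072490341278], [0.0, 610.2321043242451, 233.46295243551532], [0.0, 0.0, 1.0]] [[-0.028, -0.999, -0.022], [-0.983, 0.031, -0.181], [0.182, 0.016, -0.983]] [ 87.66322517 582.36926881 967.04794117] [ 398.97474395   53.69170281 1058.28015268]
scene [[608.1993213236518, 0.0, 321.8685938080202], [0.0, 608.1993213236518, 237.29905967180773], [0.0, 0.0, 1.0]] [[-0.813, 0.583, -0.004], [0.47, 0.651, -0.596], [-0.344, -0.486, -0.803]] [ 422.29988862 -271.67517484 1492.58954166] [ 984.73911592  656.23008135 1039.04720313]
0.1 25.0 [[-9.51774930e-01  3.06795725e-01 -9.29793244e-04]
 [ 3.06796985e-01  9.51773084e-01 -1.89884463e-03]
 [ 3.02394768e-04 -2.09253048e-03 -9.99997765e-01]]
{'mtx': array([[371.64829954,   0.        , 316.41079694],
       [  0.        , 371.64829954, 234.01066118],
       [  0.        ,   0.        ,   1.        ]]), 'T_tool_cam': array([[ 3.45534526e-04, -9.45109869e-01, -3.26752530e-01,
         8.52268005e+01],
       [ 9.99999856e-01,  4.60924883e-04, -2.75713794e-04,
         5.66770386e-01],
       [ 4.11188199e-04, -3.26752388e-01,  9.45109892e-01,
        -1.57307033e+02],
       [ 0.00000000e+00,  0.00000000e+00,  0.00000000e+00,
         1.00000000e+00]])}
```

View pics/top0.png

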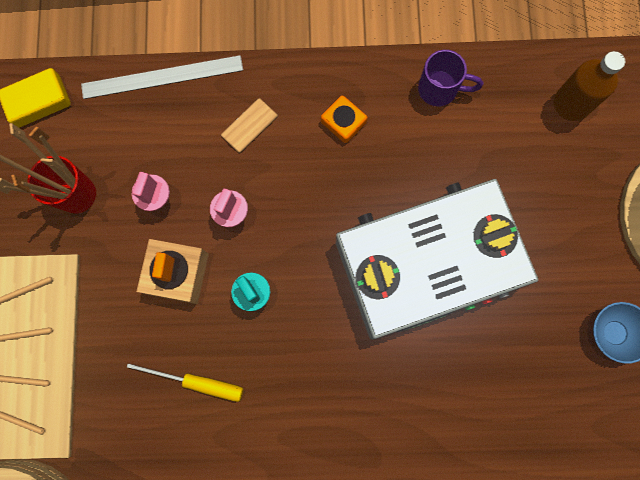

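View pics/scene0.png

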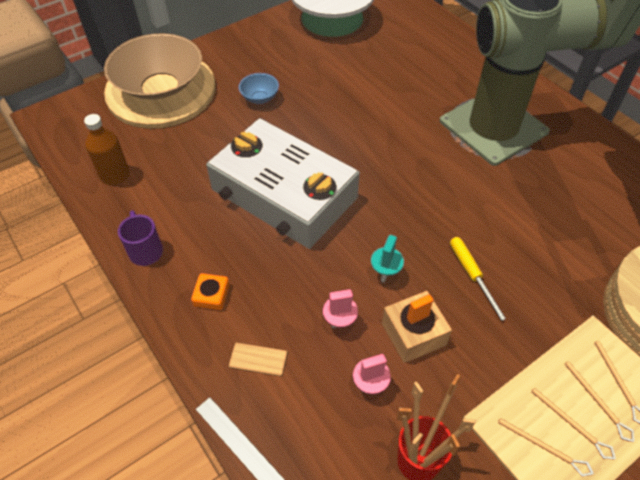

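The top view shows these possible keys: the orange handle in the wooden block at (163,266), pink ones at (150,190) and (229,208), turquoise at (250,291), and an orange square pad at (344,118). The orange one in the block fits the description. The fasteners are at (378,277) and (496,236). I'll check all of these in one close crop.

```bash
python3 - <<'E'
import cv2,numpy as np
p=cv2.imread("pics/top0.png")
f=lambda x,y,r:cv2.resize(p[y-r:y+r,x-r:x+r],(260,260),interpolation=cv2.INTER_CUBIC)
cv2.imwrite("pics/crop1.png",np.hstack([f(378,277,28),f(496,236,28),f(170,268,42)]))
E
```

```text
(no output)
```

View pics/crop1.png

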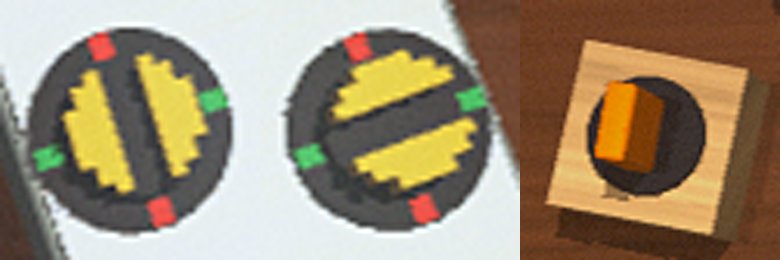

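The left fastener (378,277) is the open one: its slot points at the red ticks. The right one (496,236) is locked. The key is the orange handle on a dark collar in the wooden block. Next I'll measure them.

```bash
cat > h.py <<'E'
import cv2,numpy as np
from plant import ctrl,sensors,optics
def ray(n,uv,z):
    c=optics.camera_params(n);K=c["mtx"];C=-c["R"].T@c["t"]
    uv=np.atleast_2d(uv).astype(float)
    d=np.c_[(uv-K[:2,2])/K[0,0],np.ones(len(uv))]@c["R"]
    return C+d*((z-C[2])/d[:,2])[:,None]
def cloud(n,dep):
    c=optics.camera_params(n);K=c["mtx"];v,u=np.mgrid[:480,:640]
    P=np.stack([(u-K[0,2])/K[0,0]*dep,(v-K[1,2])/K[1,1]*dep,dep],-1)
    return (P-c["t"])@c["R"]
def mask(bgr,lo,hi,box=None):
    m=cv2.inRange(cv2.cvtColor(bgr,cv2.COLOR_BGR2HSV),lo,hi)
    if box:
        k=np.zeros_like(m);x0,y0,x1,y1=box;k[y0:y1,x0:x1]=1;m=m*k
    return m>0
def axis(P):  # principal direction angle and extents
    q=P[:,:2]-P[:,:2].mean(0);w,V=np.linalg.eigh(q.T@q);a=V[:,1]
    return np.arctan2(a[1],a[0])%np.pi
def down(a): # tool pointing down, tool y (closing) along angle a
    y=np.array([np.cos(a),np.sin(a),0]);z=np.array([0,0,-1.]);return np.c_[np.cross(y,z),y,z]
E
python3 - <<'E'
from h import *
p=cv2.imread("pics/top0.png");W=cloud("top",np.load("pics/top0.npy"))
def rp(n,m,z):
    v,u=np.nonzero(m);return ray(n,np.c_[u,v],z)
m=mask(p,(5,180,60),(20,255,255),(140,240,190,300))
z=W[...,2][m];print("key z pct",np.percentile(z,[5,50,95]))
mt=m&(abs(W[...,2]-np.percentile(z,95))<5)
P=W[mt];print("top face",mt.sum(),P.mean(0),axis(P)); Q=rp("top",mt,124);print("ray",Q.mean(0),axis(Q),cv2.minAreaRect(Q[:,:2].astype(np.float32)))
heads=[]
for nm,b in(("open",(355,250,402,302)),("lock",(472,212,520,260))):
    m=mask(p,(20,120,120),(32,255,255),b);Q=rp("top",m,111);print(nm,m.sum(),"z",np.median(W[...,2][m]),Q.mean(0),cv2.minEnclosingCircle(Q[:,:2].astype(np.float32)))
    for c,lo,hi in(("red",(0,150,100),(6,255,255)),("green",(55,120,60),(80,255,255))):
        mm=mask(p,lo,hi,b);n,l,s,ce=cv2.connectedComponentsWithStats(mm.astype(np.uint8));
        print(c,[(s[i,4],ray("top",ce[i],90)[0][:2].round(1)) for i in range(1,n) if s[i,4]>5])
    n,l,s,ce=cv2.connectedComponentsWithStats(m.astype(np.uint8));print([(s[i,4],ray("top",ce[i],111)[0][:2].round(1),round(axis(rp("top",l==i,111)),3)) for i in range(1,n) if s[i,4]>20])
# scene cross-check of key
p=cv2.imread("pics/scene0.png");W=cloud("scene",np.load("pics/scene0.npy"))
m=mask(p,(5,180,60),(20,255,255),(390,285,440,330));P=W[m&(W[...,2]>118)];print("scene key",len(P),P.mean(0))
m=mask(p,(18,100,100),(32,255,255),(300,165,340,205));P=W[m&(W[...,2]>105)];print("scene open",len(P),P.mean(0))
# wooden block hole / collar in top
p=cv2.imread("pics/top0.png");m=mask(p,(0,0,0),(180,120,75),(135,240,215,305));Q=rp("top",m,66);print("collar",m.sum(),Q.mean(0),cv2.minEnclosingCircle(Q[:,:2].astype(np.float32)))
E
```

```text
key z pct [ -1.15538842 108.89127109 125.92765529]
top face 238 [530.01141719 314.98019933 124.09075914] 2.9605490267445127
ray [530.02471704 315.00571276 124.        ] 2.9617713893416586 ((530.2122802734375, 314.6094665527344), (16.037675857543945, 38.82221221923828), 79.79637908935547)
open 444 z 111.21073590245402 [505.16129603 -26.32292447 111.        ] ((505.1519470214844, -26.308691024780273), 24.146005630493164)
red [(np.int32(23), array([534.4, -17.8])), (np.int32(25), array([476.9, -35.6]))]
green [(np.int32(20), array([514.9, -55.4])), (np.int32(23), array([496.2,   1.8]))]
[(np.int32(222), array([508.6, -39.2]), np.float64(0.258)), (np.int32(222), array([501.7, -13.5]), np.float64(0.277))]
lock 419 z 111.53886131039576 [ 565.44743589 -217.32201652  111.        ] ((565.7978515625, -217.1557159423828), 24.21563720703125)
red [(np.int32(23), array([ 595.1, -209.5])), (np.int32(26), array([ 537.6, -227.5]))]
green [(np.int32(20), array([ 575.4, -246.6])), (np.int32(24), array([ 557.2, -189.8]))]
[(np.int32(209), array([ 578.1, -213. ]), np.float64(1.885)), (np.int32(210), array([ 552.9, -221.7]), np.float64(1.895))]
scene key 189 [533.59209457 316.28544519 122.89780045]
scene open 195 [508.60955072 -24.93691912 110.17833472]
collar 606 [527.08705165 306.85080841  66.        ] ((530.5975341796875, 314.3631591796875), 31.457067489624023)
```

```bash
cat >> h.py <<'E'
KEY=np.array([530.2,314.8]);KA=-0.180;SL=np.array([505.2,-26.3]);SA=0.265;LA=0.303-np.pi/2;DZ=88.
E
python3 - <<'E'
from h import *
for k in(0,1):
    o=np.pi/2+k*np.pi
    for xy,a in((KEY,KA),(SL,SA),(SL,LA-.3)):
        for z in (100,260):
            q=ctrl.solve_ik([*xy,z],down(a+o)); print(k,a,z,None if q is None else np.round(q,2))
E
```

```text
0 -0.18 100 [ 0.4   0.41  1.54 -0.    1.19 -1.  ]
0 -0.18 260 [ 0.4   0.27  1.38 -0.    1.49 -1.  ]
0 0.265 100 [-0.22  0.19  1.82 -0.    1.13 -2.06]
0 0.265 260 [-0.22  0.03  1.65 -0.    1.46 -2.06]
0 -1.5677963267948967 100 [-0.22  0.19  1.82 -0.    1.13 -0.23]
0 -1.5677963267948967 260 [-0.22  0.03  1.65 -0.    1.46 -0.23]
1 -0.18 100 [ 0.4   0.41  1.54 -0.    1.19  2.15]
1 -0.18 260 [ 0.4   0.27  1.38 -0.    1.49  2.15]
1 0.265 100 [-0.22  0.19  1.82 -0.    1.13  1.08]
1 0.265 260 [-0.22  0.03  1.65 -0.    1.46  1.08]
1 -1.5677963267948967 100 None
1 -1.5677963267948967 260 None
```

```bash
python3 - <<'E'
from h import *
R=down(KA+np.pi/2);S=sensors.read_state
ctrl.move_ptp([*KEY,220],R); ctrl.gripper_to(50)
print(ctrl.move_l([*KEY,10+DZ],vel=120,threshold=10),S()["eef_pos"])
f0=S()["force"]
ctrl.gripper_to(0,force=80); s=S();print(s["t"],s["grip_width"],s["grasp_force"],s["eef_pos"],s["force"])
print(ctrl.move_l([*KEY,250],vel=120,threshold=15)); s=S();print(s["t"],s["grip_width"],s["force"]-f0)
ctrl.move_ptp([*SL,250],down(SA+np.pi/2)); s=S();print(s["t"],s["grip_width"],s["eef_pos"])
p,d=optics.grab_frame("wrist");cv2.imwrite("pics/w1.png",p[:,:,::-1])
p,d=optics.grab_frame("scene");cv2.imwrite("pics/s1.png",p[:,:,::-1]);np.save("pics/s1.npy",d)
E
```

```text
False [531.08237738 315.16091601  99.12215338]
3.6833 13.888099622338935 79.8051381111145 [530.94259601 315.25218885  99.07065802] [-0.09616738 -0.10636052  4.00013125]
False
5.1 13.26219205551414 [-0.08956426  0.22401692 -1.68246784]
6.3917 13.541615657211082 [505.40162739 -25.70003399 249.97732553]
```

View pics/w1.png

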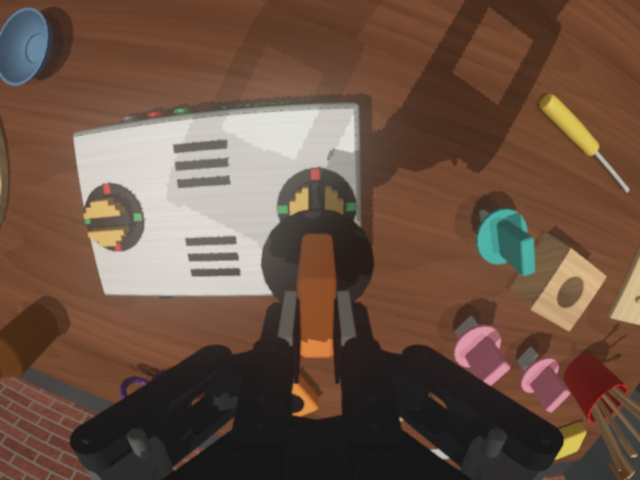

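The key is held upright above the open fastener. In the wrist view the red tick is at (316,174), the green ticks are at (283,209) and (350,209), and the collar is in front. I'll cross-check the fastener position from the wrist ticks.

```bash
cat >> h.py <<'E'
def wray(uv,z,s=None):
    s=s or sensors.read_state();c=optics.camera_params("wrist");K=c["mtx"];T=c["T_tool_cam"]
    e=(np.atleast_2d(uv)-K[:2,2])/K[0,0];r=np.hypot(*e.T)[:,None]
    d=np.c_[e/r*np.sin(r),np.cos(r)]@T[:3,:3].T@s["eef_rot"].T
    C=s["eef_rot"]@T[:3,3]+s["eef_pos"];return C+d*((z-C[2])/d[:,2])[:,None]
E
python3 - <<'E'
from h import *
p=cv2.imread("pics/w1.png")
for b in((270,160,365,222),(75,175,150,260)):
  for c,lo,hi in(("red",(0,120,90),(6,255,255)),("green",(50,90,50),(85,255,255))):
    mm=mask(p,lo,hi,b);n,l,s,ce=cv2.connectedComponentsWithStats(mm.astype(np.uint8))
    print(c,[(s[i,4],ce[i].round(1),wray(ce[i],90)[0][:2].round(1)) for i in range(1,n) if s[i,4]>5])
# scene ticks of same
p=cv2.imread("pics/scene0.png")
for c,lo,hi in(("red",(0,120,90),(6,255,255)),("green",(50,90,50),(85,255,255))):
    mm=mask(p,lo,hi,(295,160,345,205));n,l,s,ce=cv2.connectedComponentsWithStats(mm.astype(np.uint8))
    print("scene",c,[(s[i,4],ce[i].round(1),ray("scene",ce[i],90)[0][:2].round(1)) for i in range(1,n) if s[i,4]>3])
E
```

```text
red [(np.int32(82), array([314.6, 174.2]), array([477.1, -33.8]))]
green [(np.int32(65), array([350.2, 206.6]), array([496.6,   4.2]))]
red [(np.int32(55), array([106.4, 188.8]), array([ 538.2, -227.3])), (np.int32(34), array([117.8, 247.4]), array([ 596.3, -208.5]))]
green [(np.int32(15), array([ 87.3, 220.7]), array([ 577.2, -248. ]))]
scene red [(np.int32(19), array([310.7, 194.3]), array([532.5, -20.6]))]
scene green [(np.int32(19), array([330.8, 192.2]), array([495.8,  -1.1]))]
```

```bash
python3 - <<'E'
from h import *
S=sensors.read_state;R=down(SA+np.pi/2);xy=[505.6,-25.0]
ctrl.move_l([*xy,206],R,vel=80);ctrl.hold(.2);s0=S();print(s0["eef_pos"],s0["force"])
hit=ctrl.move_l([*xy,187.5],vel=25,threshold=8);s=S()
print(hit,s["t"],s["eef_pos"],s["force"]-s0["force"],s["wrist_torque"]-s0["wrist_torque"],s["grip_width"])
E
```

```text
[506.17816847 -25.16955036 206.81380864] [ 0.43001251 -0.03414819 -1.8285118 ]
False 8.2833 [505.68124226 -24.9936707  187.96557431] [-1.8542161   0.42229105  4.617793  ] [0.07575564 0.37963887 0.07266562] 13.280905588534447
```

```bash
python3 - <<'E'
from h import *
S=sensors.read_state;xy=[505.6,-25.0]
t0=S()["wrist_torque"]
a=SA
for da in [.25,.5,.75,1.0,1.25,1.45,1.6,1.7,1.75]:
    a=SA-da;ctrl.move_ptp([*xy,188],down(a+np.pi/2));s=S();y=s["eef_rot"][:,1]
    print(round(a-LA,3),round(s["t"],2),"yaw",round(np.arctan2(y[1],y[0])-np.pi/2-LA,3),"T",(s["wrist_torque"]-t0).round(2),"F",s["force"].round(1),s["eef_pos"].round(1),round(s["grip_width"],1))
    if abs((s["wrist_torque"]-t0)[2])>1.2: break
p,d=optics.grab_frame("wrist");cv2.imwrite("pics/w2.png",p[:,:,::-1])
E
```

```text
1.283 8.63 yaw 1.286 T [-0.56 -0.3  -0.05] F [-0.5 -2.4 -0.5] [505.7 -25.5 188. ] 13.5
1.033 8.98 yaw 1.037 T [-0.73 -0.21  0.04] F [-0.6 -1.6  0.5] [505.6 -25.4 188. ] 13.3
0.783 9.33 yaw 0.788 T [-0.81 -0.18 -0.06] F [-0.4 -3.2  0. ] [505.6 -25.3 188. ] 13.3
0.533 9.68 yaw 0.538 T [-0.9  -0.11  0.  ] F [-1.1 -3.4  1. ] [505.5 -25.2 188. ] 13.8
0.283 10.03 yaw 0.288 T [-0.97  0.06 -0.07] F [-1.4 -3.9  1.2] [505.5 -25.2 188. ] 13.7
0.083 10.34 yaw 0.089 T [-0.94  0.1  -0.09] F [-1.8 -3.   1.1] [505.5 -25.1 188. ] 13.7
-0.067 10.61 yaw -0.061 T [-0.92  0.21  0.05] F [-2.4 -2.8  1.6] [505.5 -25.  188. ] 13.5
-0.167 10.86 yaw -0.162 T [-0.88  0.25 -0.  ] F [-3.2 -2.2  1.9] [505.5 -25.  188. ] 13.7
-0.217 11.11 yaw -0.213 T [-0.86  0.32 -0.01] F [-3.  -3.1  2.8] [505.5 -24.9 188. ] 13.9
```

View pics/w2.png

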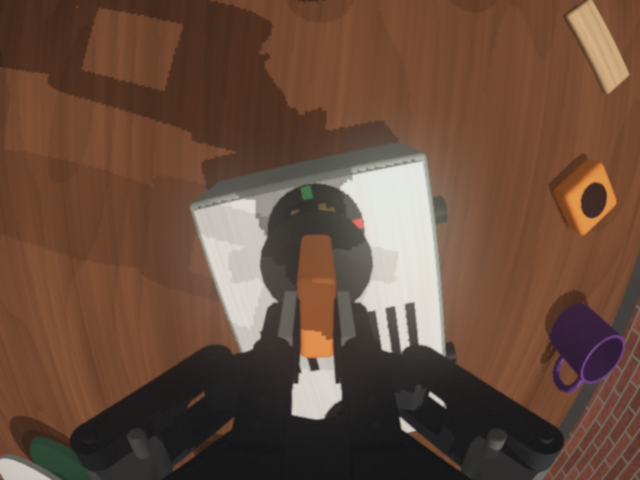

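The key has turned with the tool; the green tick is at (306,192) and the brass is just visible at (327,208). There's no torque rise yet, so I'll keep turning until I feel the stop.

```bash
python3 - <<'E'
from h import *
S=sensors.read_state;xy=[505.6,-25.0]
t0=S()["wrist_torque"]
for e in [-.25,-.28,-.31,-.34,-.37,-.4]:
    ctrl.move_ptp([*xy,188],down(LA+e+np.pi/2));ctrl.hold(.1);s=S();y=s["eef_rot"][:,1]
    print(e,round(s["t"],2),"yaw",round(np.arctan2(y[1],y[0])-np.pi/2-LA,3),"T",(s["wrist_torque"]-t0).round(2),"F",s["force"].round(1),round(s["grip_width"],1))
    if abs((s["wrist_torque"]-t0)[2])>.8: break
E
```

```text
-0.25 11.51 yaw -0.249 T [-0.04  0.07  0.01] F [-3.6 -3.5  2.4] 13.5
-0.28 11.86 yaw -0.279 T [-0.02  0.18  0.33] F [-2.9 -3.3  3.2] 13.9
-0.31 12.21 yaw -0.309 T [0.12 0.14 0.72] F [-2.4 -2.9  2.6] 13.4
-0.34 12.56 yaw -0.339 T [0.29 0.02 1.14] F [-1.9 -3.   3. ] 13.3
```

I felt the hard stop: about 1.1 N m, with contact from about -0.26 rad, which matches 0.2 rad of play. Next: back off within the play, lift out and check.

```bash
python3 - <<'E'
from h import *
S=sensors.read_state;xy=[505.6,-25.0]
ctrl.move_ptp([*xy,188],down(LA-.12+np.pi/2));s=S();print(s["force"].round(1),s["wrist_torque"].round(2))
print(ctrl.move_l([*xy,250],vel=60,threshold=20),S()["force"].round(1))
ctrl.move_ptp([*KEY,250],down(KA+np.pi/2));s=S();print(s["t"],s["grip_width"],s["eef_pos"])
p,d=optics.grab_frame("top");p=p[:,:,::-1].copy();cv2.imwrite("pics/t2.png",p)
w,d=optics.grab_frame("wrist");cv2.imwrite("pics/w3.png",w[:,:,::-1])
def rp(m,z):
    v,u=np.nonzero(m);return ray("top",np.c_[u,v],z)
for nm,b in(("open",(355,250,402,302)),("lock",(472,212,520,260))):
    m=mask(p,(20,120,120),(32,255,255),b);n,l,st,ce=cv2.connectedComponentsWithStats(m.astype(np.uint8))
    c=[ray("top",ce[i],111)[0][:2] for i in range(1,n) if st[i,4]>40];print(nm,len(c),np.round(c,1).tolist())
    if len(c)==2:
        v=c[1]-c[0];a=np.arctan2(v[1],v[0])+np.pi/2; print("turn",(0.303-a)%np.pi)
f=lambda x,y,r:cv2.resize(p[y-r:y+r,x-r:x+r],(340,340),interpolation=cv2.INTER_CUBIC)
cv2.imwrite("pics/c2.png",np.hstack([f(437,257,90),cv2.resize(w[:,:,::-1],(453,340))]))
E
```

```text
[-1.4 -2.   1.1] [-0.38  0.19  0.06]
False [ 0.1 -0.8 -2.5]
15.35 13.559230536804721 [530.573875   313.57194019 249.88754979]
open 2 [[517.9, -22.2], [492.3, -30.4]]
turn 1.5641980286947605
lock 2 [[578.0, -213.0], [552.7, -221.4]]
turn 1.5519135558551294
```

View pics/c2.png

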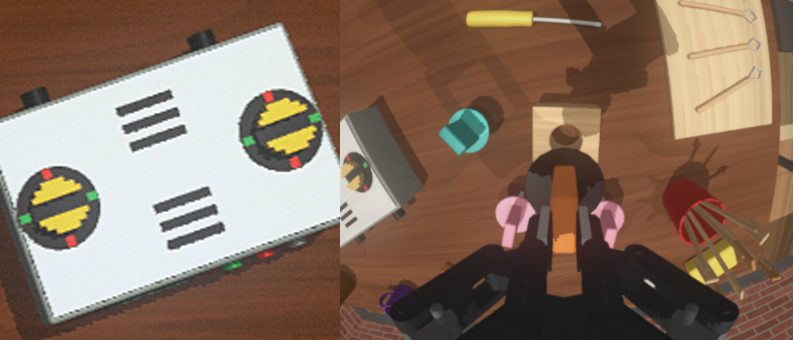

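Both fasteners now show their slots at the green ticks (measured 1.56 and 1.55 rad). The wrist view shows the block's hole just below the held key. Now I'll put the key back.

```bash
python3 - <<'E'
from h import *
S=sensors.read_state;K=[530.7,315.1]
ctrl.move_l([*K,165],vel=100);ctrl.hold(.1);f0=S()["force"]
h=ctrl.move_l([*K,98.5],vel=40,threshold=6);s=S();print(h,s["eef_pos"],(s["force"]-f0).round(1),s["t"])
if s["eef_pos"][2]<103:
    ctrl.gripper_to(50);ctrl.hold(.2);print(S()["grip_width"])
    ctrl.move_l([*K,230],vel=120);ctrl.set_joints([1.109,.207,1.542,0,1.393,-.15]);ctrl.hold(.3)
    out=[]
    for n,b,r in(("top",(168,268),50),("scene",(418,322),50)):
        p,d=optics.grab_frame(n);p=p[:,:,::-1].copy();W=cloud(n,d)
        x,y=b;out.append(cv2.resize(p[y-r:y+r,x-r:x+r],(380,380),interpolation=cv2.INTER_CUBIC))
        m=mask(p,(5,180,60),(20,255,255),(x-30,y-40,x+30,y+35))&(W[...,2]>118);print(n,m.sum(),W[m].mean(0))
    cv2.imwrite("pics/end.png",np.hstack(out))
print(S()["t"])
E
```

```text
False [530.77986582 315.22710203  99.13195132] [-2.1 -1.2  3.9] 18.3583
50.265064486369745
top 266 [530.12065695 313.71172745 126.96996724]
scene 194 [538.56607781 320.03919064 132.36305233]
22.2167
```

View pics/end.png

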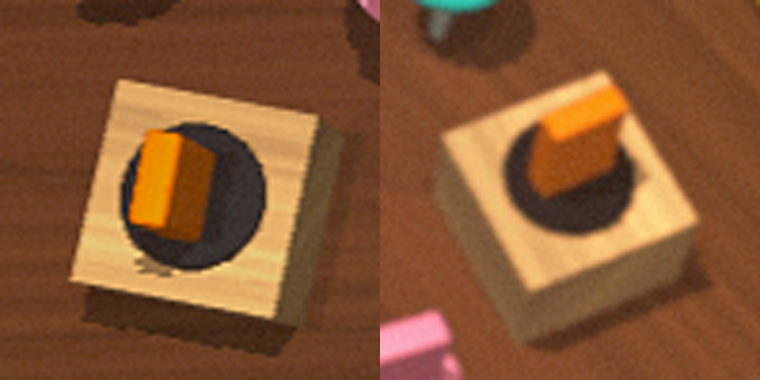

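In the final views the key stands in the block with its collar flat. Mean depth reads slightly high, so I'll compare it with the starting frames.

```bash
python3 - <<'E'
from h import *
for n,b in(("top",(168,268)),("scene",(418,322))):
    x,y=b
    for k in(0,1):
        if k: p,d=optics.grab_frame(n);p=p[:,:,::-1].copy()
        else: p,d=cv2.imread(f"pics/{n}0.png"),np.load(f"pics/{n}0.npy")
        Z=cloud(n,d)[...,2];bx=(x-30,y-40,x+30,y+35)
        o=mask(p,(5,180,60),(20,255,255),bx);c=mask(p,(0,0,0),(180,120,75),bx)&(abs(Z-66)<25);w=mask(p,(10,60,130),(25,150,255),(x-45,y-40,x+45,y+45))&(abs(Z-60)<25)
        v,u=np.nonzero(c);Q=ray(n,np.c_[u,v].astype(float),66)
        v2,u2=np.nonzero(mask(p,(8,180,190),(20,255,255),bx))
        print(n,k,"orange",np.percentile(Z[o],[50,80,95]).round(1),"bright px",len(u2),u2.mean().round(1),v2.mean().round(1),"collar",np.median(Z[c]).round(1),cv2.minEnclosingCircle(Q[:,:2].astype(np.float32)),"wood",np.median(Z[w]).round(1))
        A=np.c_[u,v,np.ones(len(u))];
        P=cloud(n,d)[c];g=np.linalg.lstsq(np.c_[P[:,:2]-P[:,:2].mean(0),np.ones(len(P))],P[:,2],rcond=None)[0];print("   tilt",g[:2].round(3))
E
```

```text
top 0 orange [ 82.6 123.  125.6] bright px 237 158.4 264.4 collar 66.1 ((530.5975341796875, 314.3631591796875), 31.457067489624023) wood 60.1
   tilt [-0.001  0.004]
top 1 orange [ 88.1 123.  125.5] bright px 240 158.3 264.4 collar 66.1 ((530.6771240234375, 314.2084655761719), 31.319122314453125) wood 60.0
   tilt [0.002 0.009]
scene 0 orange [ 96.2 122.  124.6] bright px 181 421.5 301.4 collar 65.3 ((532.8941650390625, 316.2189636230469), 29.58858871459961) wood 59.3
   tilt [0.009 0.016]
scene 1 orange [ 97.8 122.2 124.8] bright px 183 421.7 301.5 collar 65.4 ((533.432373046875, 316.4712219238281), 29.368915557861328) wood 59.4
   tilt [0.021 0.012]
```

The key is back as it started: collar at 66 mm and flat, handle top at 124 mm. Handing in.

```bash
python3 -c "
from plant import ctrl
print(ctrl.finish_job())"
```

```text
the job is handed in; nothing more can be done
None
```

The open fastener was turned clockwise to its stop and now measures locked (about 1.56 rad), the other fastener is still locked, the key is back upright in its stand, and the job was handed in at about 22 s.

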